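Park the key machine's carriage and hold its cover shut

ROBOT

A 6-joint arm with a two-finger parallel gripper is mounted at the origin on the work surface. World frame = base frame: x ahead of the robot, y to its left, z up, the work surface at z = 0. Lengths are in m, angles in rad, forces in N, time in s.
With the tool pointing down it reaches from about 0.35 to 0.925 m from the base axis. Payload 6.4 kg.
Tool frame: the origin (TCP) lies midway between the tips of the shut fingers; the grasp point (between the pads) lies 19 mm behind it (grasp_offset is the distance from the TCP to the grasp point, in m); z points along the fingers, y is the direction in which the jaws open and shut (so a half turn about z gives the same grasp; the last joint's range is limited). The gripper opens to 94 mm and grips with 3 to 60 N. Pads are 16 mm wide; open, the fingers measure 119 mm over their backs; the gripper's body (75 mm by 177 mm) begins 78 mm behind the grasp point.
Start: joints at [-1.316, 0.245, 1.558, -0, 1.339, -0.174], TCP at [0.27, -0.591, 0.205] pointing down, gripper open.
Joint ranges: [-3.13, 3.13], [-1.02, 2.26], [0.13, 2.54], [-0.95, 4.09], [0.21, 2.88], [-2.74, 2.74]. Speed limits (rad/s): [2.57, 2.57, 3.14, 3.14, 3.14, 3.14].

INTERFACE

Orientations are given as a unit quaternion [w, x, y, z].
In Python, from workcell import * gives the robot as it stands.
- The arm moves only by the tool apply_moves, never from a script. Its argument "commands" is a list of rows, each a list of 7 numbers: the shift along the world's x, y, z in units of 0.4 m (1.0 is 0.4 m), then the turn, a rotation vector about the world's x, y, z in units of 180 degrees (1.0 is 180 degrees), then the closure, from 0 (fully open) to 1 (shut). A call has 1 to 10 rows; each row is the pose to reach, as a shift and turn from the pose commanded when the call began, turning the shorter way round; what a row does not reach only later rows make up. A row lasts 1/8 s, in which the tool goes at most 62.5 mm and 10.7 degrees, less where a joint would pass 70% of its speed; a pose out of reach is approached as far as the arm can. A call with a number of a shift or a turn outside -1 to 1 is refused whole. A call with a gripper value outside its range is refused whole. The fingers move at their own pace and stop on an object; "newtons" is the grip in N (left out, the last holds). Time passes only in rows, so rows that repeat a pose let the fingers close. It gives the time, the measured TCP pose, the force and the opening at its end, in the units of the state.
- get_state(): the state, without advancing time (a new reading comes with each control period).
- read_camera(name): name is "scene" or "top" or "wrist"; returns a dict with "img" (480x640x3 uint8, blue, green, red), "depth" (480x640 float32, m along the optical axis (not along the pixel's ray), 0 where there is no reading), "fx", "fy", "cx", "cy" (pixels), "world_from_camera" (4x4, takes a point from camera to world coordinates). Camera axes: x right, y down, z forward; pixel columns grow to the right and rows downward; lengths in m; the calibration is good to about 2 mm. The wrist camera is an equidistant fisheye: a pixel r from the principal point sees the ray r / f radians off the axis. A picture is of the moment at which its call begins.
- close_job(): hands the job in, once; it reports no verdict.
The state is a dict: "time": time; "q": joint angles; "qvel": joint speeds; "effort": joint torques, N m; "tool_pos": TCP position; "eef_rot": TCP orientation; "ft_force": force on the tool from outside, world axes, zero at the start; "moment": the same for the moment, N m; "gripper_width": opening from 0.0 (shut) to 1.0 (fully open).
Only numpy, scipy, OpenCV 4.12 (cv2) and the standard library are available. Lean on these libraries where they do the work, as an engineer would, in place of code of your own. Each camera call takes 0.05 s, during which the arm holds its last target.

TASK

First wind the key-cutting machine's small handwheel anticlockwise (seen from above), in several grasps, until the black pointer on it stands at the white park mark on the deck. Then turn the round quarter-turn fastener on the sprung cover clockwise until its slot lines up with the black lines engraved on either side of it, and press the cover with the gripper's fingers fully down against its frame. Finish while still holding it pressed down there, with wheel and fastener left as set and the loose things on the bench undisturbed.

Things in the scene. Friction and masses are not known exactly. Their poses are not given: they have to be found in the camera images.
- machine: key-cutting machine, grey base 300 (x) x 400 (y) x 100 mm high, fixed. Origin: centre of its underside, z up. On its flat deck (100 mm up): handwheel at -40, -105 mm; sprung cover, centre -20, +100 mm; key carriage driven by the wheel, 28 mm high, x 42 to 82, y -150 to -20 mm; blue motor along y at the back, x 95 to 145, y -180 to -28, 51 mm high.
- handwheel (a joint): angle of the handwheel, rad: 0 when its black radial pointer stands at the white park mark (on the wheel's side towards the machine's +x). Grows anticlockwise seen from above; starts at -4.2 to -3.2, so wind it anticlockwise by that much. Stops at -4.8 and +0.7. Stays where it is left (friction about 0.08 N m).
- handwheel_grip (a point): centre of the handwheel, on its upright axis, half-way up the rim: aluminium disc 64 mm in diameter, 20 mm thick, lying flat, its underside 22 mm above the deck (top 42 mm, flat cap 4 mm more). Smooth round rim, to be gripped across the diameter at any yaw; nothing beside it within 50 mm of the rim.
- fastener (a joint): angle of the fastener, rad: 0 when its slot lines up with the lines engraved on the cover (along the machine's x axis). Grows clockwise seen from above; starts at -1.5 to -0.8, so turn it clockwise by that much. Stops at -1.7 and +0.5; stays where left (friction about 0.05 N m). A cross pin under the cover lets the cover go down only while the slot is lined up.
- fastener_grip (a point): point on the upright axis of the fastener's round steel head, 13 mm below its top and 16 mm above the cover's top face. The head is 34 mm in diameter and stands 29 mm above the cover, with a dark slot across its top; grip it across the diameter at any yaw. It rides up and down with the cover.
- cover: level square steel cover plate, 150 x 150 x 6 mm, on sprung guide pins. Origin: centre of its underside, axes as the machine's. It moves only straight down, by 8 mm, from its raised rest to its frame; a push of about 6 N starts it and about 12 N seats it; let go, it springs up again. The fastener is 30 mm from its centre towards -y.
- cover_top (a point): a point on the cover's bare top face, 35 mm from the cover's centre towards +y (65 mm from the fastener's axis): a good place to press with closed fingers.
- frame_seat (a point): centre of the top face of the frame (a steel rim 4 mm high on the deck) on which the cover seats, straight under the cover's centre, axes as the machine's. The cover's origin is 8 mm above this point at rest and on it when fully down.
- key_fob: loose black car-key fob, 36 x 62 x 14 mm, lying on the deck's front edge; leave it alone. Origin at the centre of its underside.
- padlock: loose brass padlock, 24 x 44 x 20 mm plus shackle, lying on the deck behind the cover; leave it alone. Origin under its body.
- lock_cylinder: loose brass lock cylinder, 66 x 17 x 33 mm, on the bench beside the machine's +y side; leave it alone. Origin at the centre of its underside.
- key_tray: loose cardboard tray of keys, 110 x 150 x 30 mm, on the bench beside the machine's -y side; leave it alone. Origin at the centre of its underside.
- brush: loose brush with a yellow handle, 170 mm long, lying on the bench; leave it alone.
- water_bottle: loose clear water bottle, 60 mm across, 170 mm high, standing on the bench; leave it alone. Origin at the centre of its underside.

How it is judged:
By the outcome, as a careful person would: the job done as asked, in the order asked, and still so for the second after the job is handed in, while the arm keeps its last pose, push and grip.
It also fails if it takes over 64 s, if anything falls off the work surface, if the arm or the gripper's body presses on something with over 40 N, if the wrist force passes 120 N, or if a joint passes its speed limit or range.

## Working session

There is one attempt and no reset: what is moved stays moved. The work goes in short steps, Python scripts to look and compute and a tool call to move; the robot and the scene stay as the last step left them, time stands still between calls to the robot, and variables do not carry over. Pictures are saved under pics/ and viewed, and the job is handed in when it is done.

Besides the shell and the picture viewer there is one more tool, called as name([rows], argument=value, ...), one row to a line, values as JSON. apply_moves: Moves the arm, as the interface text tells. Its arguments: {"type":"object","properties":{"commands":{"type":"array"},"newtons":{"type":"number"}},"required":["commands"]}

```bash
ls; mkdir -p pics
python3 - <<'E'
from workcell import *
import cv2,numpy as np
s=get_state();print(s)
for n in("scene","top","wrist"):
    c=read_camera(n);cv2.imwrite(f"pics/{n}0.png",c["img"]);print(n,c["fx"],c["fy"],c["cx"],c["cy"]);print(np.round(c["world_from_camera"],3))
E
```

```text
pics
{'time': 0.0, 'q': array([-1.31609812e+00,  2.45774671e-01,  1.55897450e+00,  3.40267166e-06,
        1.33871728e+00, -1.74106518e-01]), 'qvel': array([0.00251232, 0.00044442, 0.00088452, 0.00088771, 0.00323191,
       0.00133571]), 'effort': array([ 8.63473324e-04, -4.15830016e+01, -3.14599299e+01,  6.84902002e-02,
        3.32056079e-02, -1.25954398e-04]), 'tool_pos': array([ 0.27011108, -0.59057041,  0.20439181]), 'eef_rot': array([-9.36207828e-04,  9.77103379e-01,  2.12763036e-01, -3.60890171e-05]), 'ft_force': array([ 1.44711454, -0.14566944,  0.3917546 ]), 'moment': array([0.01721771, 0.01703233, 0.0033111 ]), 'gripper_width': 1.0011441757834756}
scene 520.5053689257533 520.5053689257533 326.9511063247019 241.9463749223688
[[-0.479  0.704 -0.524  1.304]
 [ 0.878  0.375 -0.299  0.498]
 [-0.014 -0.603 -0.798  1.224]
 [ 0.     0.     0.     1.   ]]
top 603.6030827423039 603.6030827423039 320.6247447283285 242.04274960506183
[[ 0.059 -0.978  0.202  0.31 ]
 [-0.998 -0.057  0.015  0.065]
 [-0.003 -0.203 -0.979  1.307]
 [ 0.     0.     0.     1.   ]]
wrist 371.64829954431775 371.64829954431775 316.66100065825884 239.32988188359707
[[ 0.416 -0.876 -0.245  0.342]
 [-0.909 -0.401 -0.11  -0.559]
 [-0.002  0.268 -0.963  0.385]
 [ 0.     0.     0.     1.   ]]
```

View pics/top0.png

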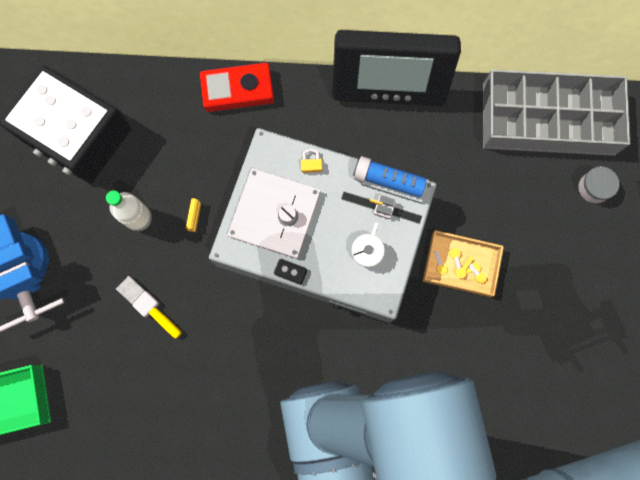

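View pics/scene0.png

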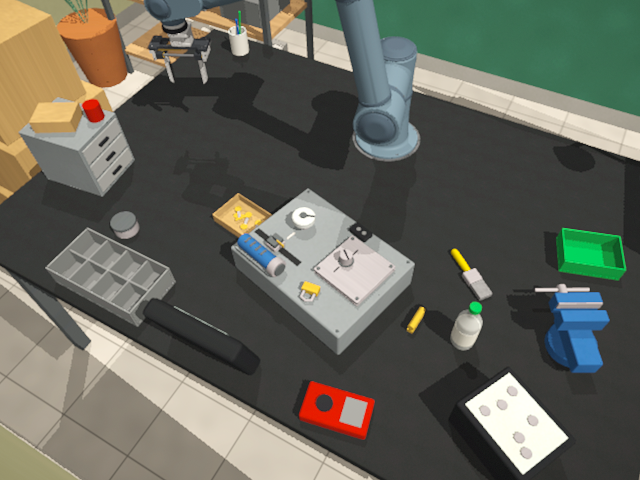

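```bash
cat > h.py <<'E'
from workcell import *
import cv2,numpy as np
def ray(c,u,v,z):
    M=c["world_from_camera"];d=M[:3,:3]@np.array([(u-c["cx"])/c["fx"],(v-c["cy"])/c["fy"],1]);o=M[:3,3]
    return o+d*(z-o[2])/d[2]
def proj(c,p):
    M=c["world_from_camera"];q=M[:3,:3].T@(np.array(p)-M[:3,3]);return c["fx"]*q[0]/q[2]+c["cx"],c["fy"]*q[1]/q[2]+c["cy"]
E
python3 - <<'E'
from h import *
import pickle
c=read_camera("top");pickle.dump(c,open("top.pkl","wb"))
i=c["img"]
cv2.imwrite("pics/topz.png",cv2.resize(i[120:330,200:450],None,fx=3,fy=2.8,interpolation=cv2.INTER_CUBIC)[:590])
for n,(u,v) in dict(a=(261,130),b=(434,182),c=(393,318),d=(212,258)).items():print(n,ray(c,u,v,.1),c["depth"][v,u])
# wheel white
r=c["depth"];M=c["world_from_camera"]
V,U=np.mgrid[:480,:640];P=np.stack([(U-c["cx"])/c["fx"]*r,(V-c["cy"])/c["fy"]*r,r],-1)@M[:3,:3].T+M[:3,3]
Z=P[...,2]
roi=np.zeros_like(Z,bool);roi[125:325,205:440]=1
h=np.histogram(Z[roi],bins=np.arange(.08,.17,.002));print(list(zip(np.round(h[1],3),h[0])))
for n,m in dict(deck=(abs(Z-.1)<.004),wheel=(Z>.134)&(Z<.152)).items():
    m=(m&roi).astype(np.uint8)*255
    cs,_=cv2.findContours(m,cv2.RETR_EXTERNAL,cv2.CHAIN_APPROX_NONE)
    for k in cs:
        if cv2.contourArea(k)>60:print(n,cv2.contourArea(k),cv2.minAreaRect(k),cv2.minEnclosingCircle(k))
E
```

```text
a [0.79456449 0.22410576 0.1       ] 1.2836496
b [ 0.70047994 -0.14503716  0.1       ] 1.3585569
c [ 0.41345539 -0.06943895  0.1       ] 1.2025222
d [0.5133261  0.30183394 0.1       ] 1.2250971
[(np.float64(0.08), np.int64(25)), (np.float64(0.082), np.int64(14)), (np.float64(0.084), np.int64(19)), (np.float64(0.086), np.int64(28)), (np.float64(0.088), np.int64(24)), (np.float64(0.09), np.int64(33)), (np.float64(0.092), np.int64(136)), (np.float64(0.094), np.int64(681)), (np.float64(0.096), np.int64(2493)), (np.float64(0.098), np.int64(5078)), (np.float64(0.1), np.int64(5457)), (np.float64(0.102), np.int64(3127)), (np.float64(0.104), np.int64(982)), (np.float64(0.106), np.int64(216)), (np.float64(0.108), np.int64(135)), (np.float64(0.11), np.int64(204)), (np.float64(0.112), np.int64(455)), (np.float64(0.114), np.int64(902)), (np.float64(0.116), np.int64(1645)), (np.float64(0.118), np.int64(1722)), (np.float64(0.12), np.int64(911)), (np.float64(0.122), np.int64(326)), (np.float64(0.124), np.int64(104)), (np.float64(0.126), np.int64(110)), (np.float64(0.128), np.int64(111)), (np.float64
[... 516 characters left out ...]
(np.float64(0.16), np.int64(0)), (np.float64(0.162), np.int64(0)), (np.float64(0.164), np.int64(0)), (np.float64(0.166), np.int64(0)), (np.float64(0.168), np.int64(0))]
deck 25021.5 ((322.0709228515625, 222.65200805664062), (196.96873474121094, 142.57843017578125), 17.168170928955078) ((322.7877197265625, 223.93878173828125), 118.77645874023438)
wheel 765.0 ((367.5, 250.5), (31.0, 31.0), 90.0) ((367.8005676269531, 250.26107788085938), 16.084304809570312)
wheel 210.5 ((287.0, 214.5), (17.0, 16.0), 90.0) ((287.0, 214.21875), 8.781350135803223)
wheel 1259.5 ((389.2000427246094, 177.90000915527344), (72.41615295410156, 23.084625244140625), 18.434947967529297) ((389.5, 177.0), 36.718624114990234)
```

View pics/topz.png

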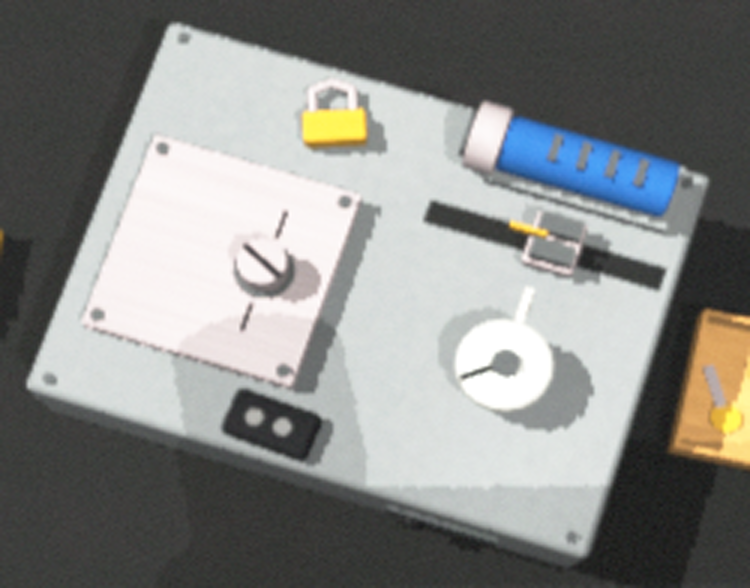

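```bash
cat >> h.py <<'E'
def blobs(c,u0,u1,v0,v1,thr,amin=8,z=.1):
    g=cv2.cvtColor(c["img"],cv2.COLOR_BGR2GRAY)
    roi=cv2.resize(g[v0:v1,u0:u1],None,fx=4,fy=4,interpolation=cv2.INTER_CUBIC)
    m=(roi<thr).astype(np.uint8)*255
    n,l,st,ce=cv2.connectedComponentsWithStats(m)
    out=[]
    for k in range(1,n):
        if st[k,4]<amin*16:continue
        ys,xs=np.where(l==k)
        X=np.array([ray(c,(x+.5)/4-.5+u0,(y+.5)/4-.5+v0,z)[:2] for x,y in zip(xs,ys)])
        mu=X.mean(0);w,v=np.linalg.eigh(np.cov((X-mu).T));d=v[:,1]
        t=(X-mu)@d
        out.append((len(X)/16,mu,np.degrees(np.arctan2(d[1],d[0])),t.max()-t.min(),mu+d*t.min(),mu+d*t.max()))
    return out
E
python3 - <<'E'
from h import *
import pickle
c=pickle.load(open("top.pkl","rb"))
np.set_printoptions(precision=4,suppress=True)
# depth-based wheel top circle centre
wz=.144
print("wheel ctr",ray(c,367.6,250.4,.142), "fast",ray(c,287,214.3,.147))
for thr in(70,100):
  print("wheel");[print(o) for o in blobs(c,348,385,235,268,thr,5,.142)]
  print("cover");[print(o) for o in blobs(c,270,305,190,240,thr,4,.118)]
s=read_camera("scene");pickle.dump(s,open("scene.pkl","wb"))
cv2.imwrite("pics/scz.png",cv2.resize(s["img"][190:350,230:420],None,fx=4,fy=3.7,interpolation=cv2.INTER_CUBIC))
g=c["img"];print(g[250,368],g[243,368],g[255,358],g[218,287],g[228,376])
E
```

```text
wheel ctr [ 0.5391 -0.0104  0.142 ] fast [0.6017 0.1525 0.147 ]
wheel
cover
wheel
cover
(13.3125, array([0.6104, 0.1527]), np.float64(49.2989273778179), np.float64(0.03229648888141321), array([0.6008, 0.1415]), array([0.6219, 0.166 ]))
(15.3125, array([0.599 , 0.1379]), np.float64(156.09295659091032), np.float64(0.024738108558902183), array([0.6107, 0.1328]), array([0.5881, 0.1428]))
[142 145 140] [255 255 255] [255 255 255] [244 245 250] [226 233 235]
```

View pics/scz.png

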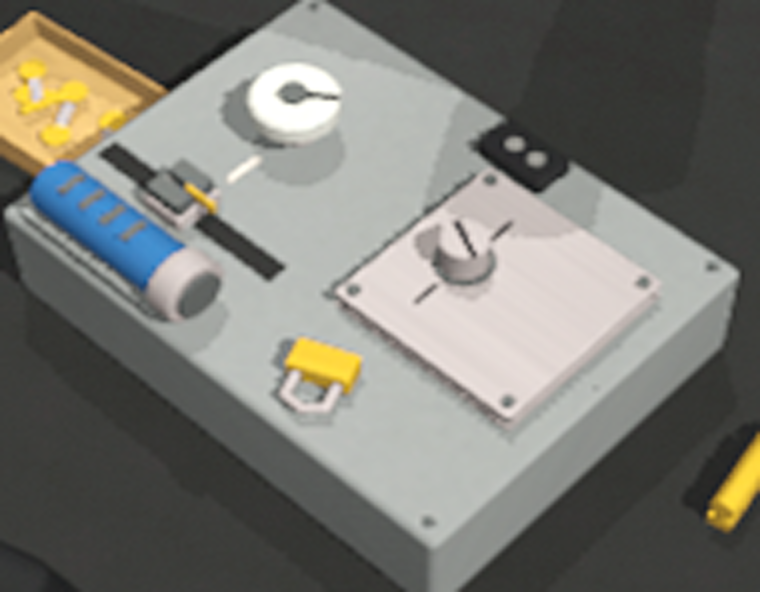

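Run:
```python
from h import *
import pickle
np.set_printoptions(precision=4,suppress=True)
c=pickle.load(open("top.pkl","rb"));s=pickle.load(open("scene.pkl","rb"))
for n,k,(u0,u1,v0,v1) in(("top",c,(345,390,232,272)),("scene",s,(285,325,200,235))):
    g=k["img"].min(2)[v0:v1,u0:u1];m=(g>238).astype(np.uint8)
    cs,_=cv2.findContours(m,cv2.RETR_EXTERNAL,cv2.CHAIN_APPROX_NONE);q=max(cs,key=cv2.contourArea)
    X=np.array([ray(k,a[0][0]+u0,a[0][1]+v0,.142)[:2] for a in q],np.float32)
    print(n,"wheel top",cv2.minEnclosingCircle(X*1000),cv2.fitEllipse(X*1000))
# dark features in both, local contrast
def lines(k,u0,u1,v0,v1,z):
    g=cv2.resize(cv2.cvtColor(k["img"],cv2.COLOR_BGR2GRAY)[v0:v1,u0:u1],None,fx=4,fy=4,interpolation=cv2.INTER_CUBIC)
    b=cv2.morphologyEx(g,cv2.MORPH_BLACKHAT,np.ones((15,15)))
    m=(b>60).astype(np.uint8);n,l,st,ce=cv2.connectedComponentsWithStats(m)
    for j in range(1,n):
        if st[j,4]<60:continue
        ys,xs=np.where(l==j);X=np.array([ray(k,(x+.5)/4-.5+u0,(y+.5)/4-.5+v0,z)[:2] for x,y in zip(xs,ys)])
        mu=X.mean(0);w,v=np.linalg.eigh(np.cov((X-mu).T));d=v[:,1];t=(X-mu)@d
        print(st[j,4],"px",ce[j]/4+[u0,v0],"mu",mu,"ang",np.degrees(np.arctan2(d[1],d[0])),"len",t.max()-t.min(),"ratio",np.sqrt(w[0]/w[1]),mu+d*t.min(),mu+d*t.max())
for n,k,R in(("top",c,(270,305,185,238)),("scene",s,(330,362,242,275))):
    print(n,"z=.118");lines(k,*R,.118);print("z=.147");lines(k,*R,.147)
for n,k,R in(("top",c,(348,388,232,270)),("scene",s,(288,320,203,230))):
    print(n,"wheel");lines(k,*R,.142)
```

```text
top wheel top ((543.929443359375, -11.277371406555176), 34.482017517089844) ((542.2665405273438, -10.343650817871094), (57.10856628417969, 62.291236877441406), 92.04924011230469)
scene wheel top ((545.3363647460938, -7.58073616027832), 30.692283630371094) ((544.449951171875, -7.231398105621338), (51.71046829223633, 55.92906188964844), 137.4375)
top z=.118
252 px [293.7192 200.0645] mu [0.6404 0.1439] ang 165.36602170362738 len 0.020763564501013847 ratio 0.16518435960310923 [0.6504 0.1413] [0.6303 0.1465]
543 px [286.7693 212.5382] mu [0.6134 0.1562] ang 49.2972661530179 len 0.030863991884489152 ratio 0.15884247001833576 [0.6036 0.1449] [0.6237 0.1683]
164 px [296.6037 213.5701] mu [0.6124 0.1361] ang -167.33615062495969 len 0.016717618499523256 ratio 0.229665253603676 [0.621  0.1381] [0.6047 0.1344]
256 px [279.8027 219.0088] mu [0.599  0.1694] ang -152.15993770044182 len 0.020923232380809148 ratio 0.24561698363223694 [0.61   0.1751] [0.5915 0.1654]
259 px [282.0483 233.2712] mu [0.5697 0.1627] ang 165.85344640901934 len 0.020292266670302185 ratio 0.17137318772803026 [0.5798 0.1602] 
[... 1638 characters left out ...]
539818424 ratio 0.15277815979753304 [0.5964 0.1429] [0.6176 0.1673]
130 px [355.2423 252.4231] mu [0.5906 0.1727] ang 168.53704822853894 len 0.019091772837761457 ratio 0.19639654060213305 [0.5998 0.1708] [0.5811 0.1746]
142 px [336.3662 269.2412] mu [0.6591 0.1545] ang 166.78737028830483 len 0.01899108772156724 ratio 0.18935931320116703 [0.6684 0.1523] [0.6499 0.1566]
top wheel
329 px [358.8245 252.8845] mu [0.5339 0.0073] ang 114.16114009062275 len 0.021928226302718186 ratio 0.17804980457610264 [ 0.5384 -0.0028] [0.5294 0.0173]
scene wheel
246 px [310.0762 215.8343] mu [0.5354 0.0078] ang 107.42151481131079 len 0.024204001179861837 ratio 0.26203305951622374 [ 0.5389 -0.0034] [0.5317 0.0197]
```

apply_moves([
  [0.34,0.725,0.075,0,0,0.15,0],
  [0.34,0.725,0.075,0,0,0.15,0],
  [0.34,0.725,0.075,0,0,0.15,0],
  [0.34,0.725,0.075,0,0,0.15,0],
  [0.34,0.725,0.075,0,0,0.15,0],
  [0.34,0.725,0.075,0,0,0.15,0],
  [0.34,0.725,0.075,0,0,0.15,0],
], newtons=25)

```text
time: 1.12
tool_pos: [0.4063, -0.3013, 0.2355]
eef_rot: [0.0, 0.9, 0.435, -0.0]
ft_force: [0.4, -1.4, 0.1]
gripper_width: 0.998
```

apply_moves([
  [0.339,0.728,0,0,0,0,0],
  [0.339,0.728,0,0,0,0,0],
  [0.339,0.728,0,0,0,0,0],
  [0.339,0.728,0,0,0,0,0],
  [0.339,0.728,0,0,0,0,0],
  [0.339,0.728,0,0,0,0,0],
  [0.339,0.728,0,0,0,0,0],
])

```text
time: 2.0
tool_pos: [0.542, -0.0112, 0.2349]
eef_rot: [-0.0, 0.901, 0.435, -0.001]
ft_force: [-0.1, -0.5, 0.4]
gripper_width: 0.998
```

Run:
```python
from h import *
c=read_camera("wrist");cv2.imwrite("pics/w1.png",c["img"]);s=get_state();print(s["tool_pos"],s["q"])
```

```text
[ 0.54178006 -0.01170163  0.2350256 ] [-2.30603305e-01 -3.31902823e-02  1.80421592e+00 -5.82804248e-04
  1.37137205e+00  4.42226420e-01]
```

View pics/w1.png

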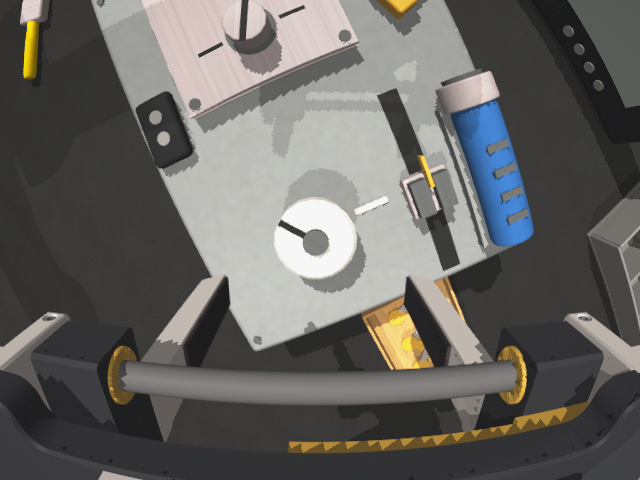

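```bash
cat >> h.py <<'E'
def fray(c,u,v,z):
    M=c["world_from_camera"];dx,dy=u-c["cx"],v-c["cy"];r=np.hypot(dx,dy);th=r/c["fx"]
    d=np.array([np.sin(th)*dx/max(r,1e-9),np.sin(th)*dy/max(r,1e-9),np.cos(th)]);d=M[:3,:3]@d;o=M[:3,3]
    return o+d*(z-o[2])/d[2]
def wheel(tag):
    c=read_camera("wrist");cv2.imwrite(f"pics/{tag}.png",c["img"])
    m=(c["img"].min(2)>238).astype(np.uint8);cs,_=cv2.findContours(m,cv2.RETR_EXTERNAL,cv2.CHAIN_APPROX_NONE)
    q=max(cs,key=cv2.contourArea);X=np.array([fray(c,*a[0],.142)[:2] for a in q],np.float32)
    e=cv2.fitEllipse(X*1000);print("wheel",e);ctr=np.array(e[0])/1000
    f=np.zeros(m.shape,np.uint8);cv2.drawContours(f,[cv2.convexHull(q)],-1,1,-1)
    g=c["img"].max(2);ys,xs=np.where((f>0)&(g<90));P=np.array([fray(c,x,y,.142)[:2] for x,y in zip(xs,ys)])-ctr
    k=(np.hypot(*P.T)>.014)&(np.hypot(*P.T)<.030);m1=P[k].mean(0);print("pointer",k.sum(),m1,np.degrees(np.arctan2(m1[1],m1[0])))
    return c
E
python3 - <<'E'
from h import *
wheel("w2");print(get_state()["time"])
E
```

```text
wheel ((542.5831298828125, -8.844619750976562), (55.495018005371094, 58.974647521972656), 126.34102630615234)
pointer 110 [-0.00973519  0.01934905] 116.70859026849544
2.1
```

apply_moves([
  [0,0.004,-0.2,0,0,0,0],
  [0,0.004,-0.305,0,0,0,0],
  [0,0.004,-0.305,0,0,0,0],
  [0,0.004,-0.305,0,0,0,0],
  [0,0.004,-0.305,0,0,0,1],
  [0,0.004,-0.305,0,0,0,1],
  [0,0.004,-0.305,0,0,0,1],
  [0,0.004,-0.305,0,0,0,1],
  [0,0.004,-0.305,0,0,0,1],
  [0,0.004,-0.305,0,0,0,1],
], newtons=25)

```text
time: 3.35
tool_pos: [0.5426, -0.0086, 0.1142]
eef_rot: [0.001, 0.9, 0.435, 0.001]
ft_force: [1.0, -1.6, 3.9]
gripper_width: 0.671
```

apply_moves([
  [0,0,0,0,0,0.05,1],
  [0,0,0,0,0,0.1,1],
  [0,0,0,0,0,0.155,1],
  [0,0,0,0,0,0.21,1],
  [0,0,0,0,0,0.265,1],
  [0,0,0,0,0,0.32,1],
  [0,0,0,0,0,0.375,1],
  [0,0,0,0,0,0.428,1],
  [0,0,0,0,0,0.428,1],
  [0,0,0,0,0,0.428,1],
])

```text
time: 4.6
tool_pos: [0.5404, -0.0086, 0.1142]
eef_rot: [-0.002, 0.433, 0.901, -0.001]
ft_force: [-8.6, -2.9, 11.1]
gripper_width: 0.67
```

apply_moves([
  [0,0,0,0,0,0,0],
  [0,0,0,0,0,0,0],
  [0,0,0,0,0,0,0],
  [0,0,0,0,0,0,0],
  [0,0,0.1,0,0,0,0],
  [0,0,0.2,0,0,-0.05,0],
  [0,0,0.2,0,0,-0.1,0],
  [0,0,0.2,0,0,-0.15,0],
  [0,0,0.2,0,0,-0.2,0],
  [0,0,0.2,0,0,-0.25,0],
])

```text
time: 5.85
tool_pos: [0.5418, -0.0083, 0.1933]
eef_rot: [-0.0, 0.747, 0.665, -0.0]
ft_force: [0.8, 0.5, 0.0]
gripper_width: 0.997
```

apply_moves([
  [0,0,0,0,0,-0.05,0],
  [0,0,0,0,0,-0.1,0],
  [0,0,0,0,0,-0.15,0],
  [0,0,0,0,0,-0.178,0],
  [0,0,0,0,0,-0.178,0],
])

```text
time: 6.48
tool_pos: [0.5418, -0.0083, 0.1934]
eef_rot: [-0.0, 0.9, 0.435, -0.0]
ft_force: [-0.5, -0.9, 0.7]
gripper_width: 1.001
```

Run:
```python
from h import *
wheel("w3");print(get_state())
```

```text
wheel ((542.6707153320312, -8.251328468322754), (54.47658920288086, 58.955562591552734), 176.8131561279297)
pointer 147 [-0.02109023 -0.00588594] -164.4064529356828
{'time': 6.525, 'q': array([-2.24676239e-01,  3.25384390e-03,  1.84580270e+00,  4.29171894e-05,
        1.29275408e+00,  4.44516955e-01]), 'qvel': array([-0.00258098, -0.00032737,  0.00136923, -0.00190656,  0.00070642,
       -0.00132073]), 'effort': array([-2.85148722e-03, -3.11129987e+01, -3.09779942e+01,  7.17401225e-02,
       -1.78891537e-02,  4.33761848e-02]), 'tool_pos': array([ 0.54180877, -0.00830722,  0.19336937]), 'eef_rot': array([-8.42502564e-05,  9.00100721e-01,  4.35681856e-01, -7.21540309e-05]), 'ft_force': array([-0.16881554,  0.0569605 ,  0.09590782]), 'moment': array([-0.04822039, -0.00561617, -0.01088875]), 'gripper_width': 0.99844863874483}
```

View pics/w3.png

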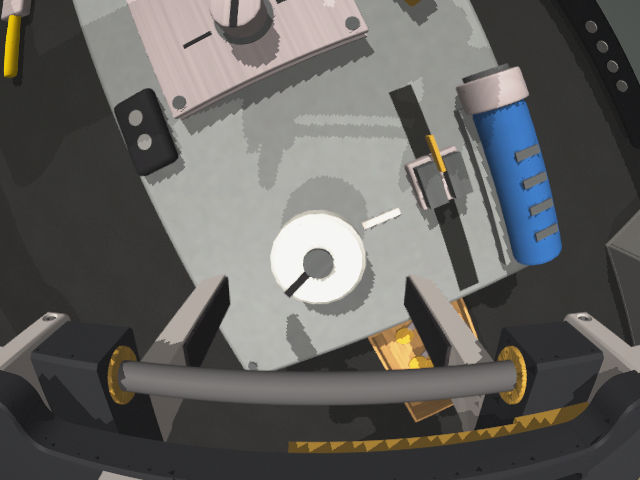

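apply_moves([
  [0,0,-0.1,0,0,0,0],
  [0,0,-0.2,0,0,0,0],
  [0,0,-0.2,0,0,0,0],
  [0,0,-0.2,0,0,0,0],
  [0,0,-0.2,0,0,0,1],
  [0,0,-0.2,0,0,0,1],
  [0,0,-0.2,0,0,0,1],
  [0,0,-0.2,0,0,0,1],
  [0,0,-0.2,0,0,0,1],
  [0,0,-0.2,0,0,0,1],
])

```text
time: 7.78
tool_pos: [0.5425, -0.0087, 0.114]
eef_rot: [0.001, 0.9, 0.435, 0.001]
ft_force: [2.6, -1.1, 1.9]
gripper_width: 0.677
```

apply_moves([
  [0,0,0,0,0,0.05,1],
  [0,0,0,0,0,0.1,1],
  [0,0,0,0,0,0.155,1],
  [0,0,0,0,0,0.21,1],
  [0,0,0,0,0,0.265,1],
  [0,0,0,0,0,0.32,1],
  [0,0,0,0,0,0.375,1],
  [0,0,0,0,0,0.428,1],
  [0,0,0,0,0,0.428,1],
  [0,0,0,0,0,0.428,1],
])

```text
time: 9.02
tool_pos: [0.5405, -0.0086, 0.114]
eef_rot: [-0.002, 0.433, 0.901, -0.001]
ft_force: [-7.1, -2.3, 9.0]
gripper_width: 0.671
```

apply_moves([
  [0,0,0,0,0,0,0],
  [0,0,0,0,0,0,0],
  [0,0,0,0,0,0,0],
  [0,0,0,0,0,0,0],
  [0,0,0.1,0,0,0,0],
  [0,0,0.2,0,0,-0.05,0],
  [0,0,0.2,0,0,-0.1,0],
  [0,0,0.2,0,0,-0.15,0],
  [0,0,0.2,0,0,-0.2,0],
  [0,0,0.2,0,0,-0.25,0],
])

```text
time: 10.28
tool_pos: [0.5418, -0.0083, 0.1934]
eef_rot: [-0.0, 0.747, 0.665, -0.0]
ft_force: [0.1, -0.4, 0.3]
gripper_width: 0.999
```

apply_moves([
  [0,0,0,0,0,-0.05,0],
  [0,0,0,0,0,-0.1,0],
  [0,0,0,0,0,-0.15,0],
  [0,0,0,0,0,-0.178,0],
  [0,0,0,0,0,-0.178,0],
])

```text
time: 10.9
tool_pos: [0.5418, -0.0083, 0.1934]
eef_rot: [-0.0, 0.9, 0.435, -0.0]
ft_force: [1.1, 0.6, -0.3]
gripper_width: 1.003
```

Run:
```python
from h import *
wheel("w4");print(get_state()["tool_pos"])
c=read_camera("top");cv2.imwrite("pics/t4.png",c["img"])
c=read_camera("scene");cv2.imwrite("pics/s4.png",c["img"])
```

```text
wheel ((542.070556640625, -8.228530883789062), (55.88698196411133, 57.4683723449707), 157.34835815429688)
pointer 141 [-0.00188533 -0.02177693] -94.94802082338927
[ 0.54184179 -0.00832248  0.19339448]
```

View pics/w4.png

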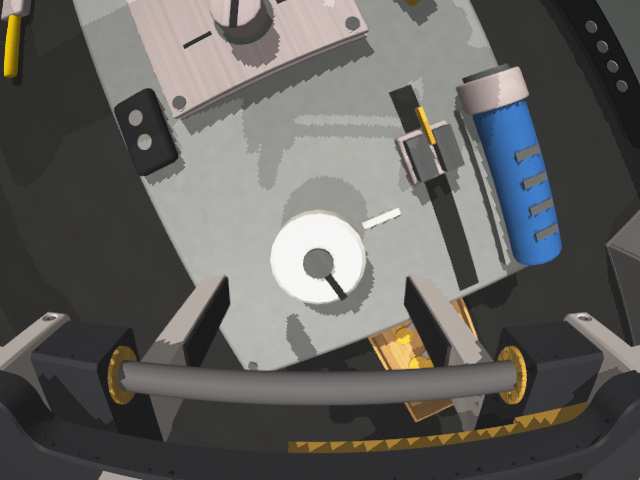

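```bash
cat >> h.py <<'E'
def linefit(c,R,kind,z,fr,thr,amin=50):
    u0,u1,v0,v1=R
    g=cv2.resize(cv2.cvtColor(c["img"],cv2.COLOR_BGR2GRAY)[v0:v1,u0:u1],None,fx=3,fy=3,interpolation=cv2.INTER_CUBIC)
    b=cv2.morphologyEx(g,cv2.MORPH_BLACKHAT if kind=="k" else cv2.MORPH_TOPHAT,np.ones((41,41)))
    n,l,st,ce=cv2.connectedComponentsWithStats((b>thr).astype(np.uint8))
    for j in range(1,n):
        if st[j,4]<amin:continue
        ys,xs=np.where(l==j);X=np.array([fr(c,(x+.5)/3-.5+u0,(y+.5)/3-.5+v0,z)[:2] for x,y in zip(xs,ys)])
        mu=X.mean(0);w,v=np.linalg.eigh(np.cov((X-mu).T));d=v[:,1];t=(X-mu)@d
        print(kind,st[j,4],"px",ce[j]/3+[u0,v0],"mu",mu,"ang %.1f len %.4f ratio %.2f"%(np.degrees(np.arctan2(d[1],d[0])),t.max()-t.min(),np.sqrt(w[0]/w[1])))
E
python3 - <<'E'
from h import *
np.set_printoptions(precision=4,suppress=True)
w=read_camera("wrist");t=read_camera("top");s=read_camera("scene")
i=w["img"];print(i[262,318],i[285,333],i[218,380])
linefit(w,(322,352,270,305),"k",.142,fray,120);linefit(w,(360,405,200,235),"w",.1,fray,40)
import pickle
t0=pickle.load(open("top.pkl","rb"));s0=pickle.load(open("scene.pkl","rb"))
print("top0 mark");linefit(t0,(368,386,215,240),"w",.1,ray,20)
print("sc0 mark");linefit(s0,(280,300,225,245),"w",.1,ray,20)
cv2.imwrite("pics/tz4.png",cv2.resize(t["img"][120:330,200:450],None,fx=3,fy=2.8))
E
```

```text
[113 116 115] [52 52 54] [240 245 246]
k 1166 px [334.8674 285.5435] mu [ 0.5401 -0.0308] ang 88.8 len 0.0153 ratio 0.34
k 232 px [330.8664 303.727 ] mu [ 0.5297 -0.0399] ang 148.5 len 0.0098 ratio 0.20
w 2652 px [381.1034 218.4866] mu [ 0.592  -0.0245] ang 165.3 len 0.0309 ratio 0.19
w 334 px [369.0459 232.2565] mu [ 0.5782 -0.0274] ang 152.3 len 0.0064 ratio 0.71
top0 mark
w 80 px [383.5167 215.7   ] mu [ 0.6227 -0.042 ] ang 83.3 len 0.0115 ratio 0.33
w 861 px [373.5536 233.2265] mu [ 0.5846 -0.0231] ang 168.2 len 0.0407 ratio 0.43
sc0 mark
w 165 px [297.0343 226.3434] mu [ 0.5557 -0.0241] ang 96.4 len 0.0217 ratio 0.54
w 817 px [290.0351 233.6785] mu [ 0.5869 -0.0279] ang -167.8 len 0.0473 ratio 0.64
w 176 px [281.9754 242.4451] mu [ 0.6231 -0.0316] ang 48.0 len 0.0209 ratio 0.77
w 66 px [299.1364 242.1364] mu [0.6003 0.009 ] ang -148.6 len 0.0171 ratio 0.21
```

View pics/tz4.png

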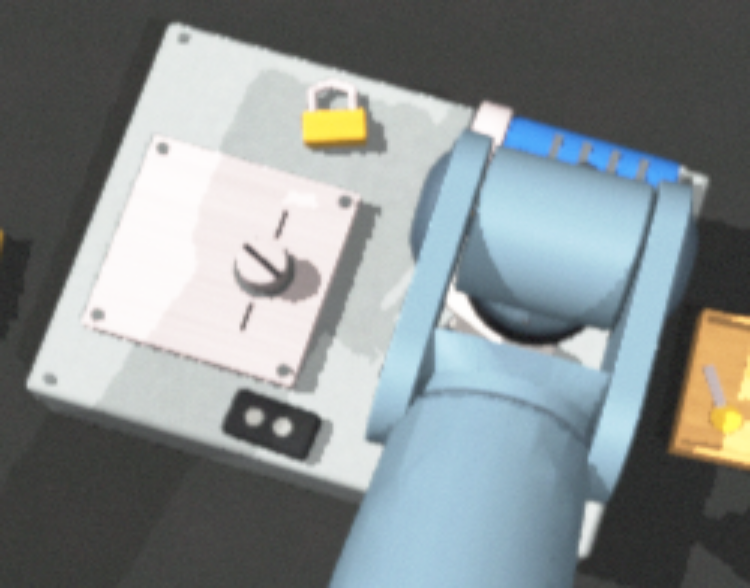

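apply_moves([
  [0,0,-0.1,0,0,0,0],
  [0,0,-0.2,0,0,0,0],
  [0,0,-0.2,0,0,0,0],
  [0,0,-0.2,0,0,0,0],
  [0,0,-0.2,0,0,0,1],
  [0,0,-0.2,0,0,0,1],
  [0,0,-0.2,0,0,0,1],
  [0,0,-0.2,0,0,0,1],
  [0,0,-0.2,0,0,0,1],
  [0,0,-0.2,0,0,0,1],
])

```text
time: 12.45
tool_pos: [0.5425, -0.0087, 0.114]
eef_rot: [0.001, 0.9, 0.435, 0.001]
ft_force: [2.7, -1.6, 2.6]
gripper_width: 0.669
```

apply_moves([
  [0,0,0,0,0,0.05,1],
  [0,0,0,0,0,0.1,1],
  [0,0,0,0,0,0.155,1],
  [0,0,0,0,0,0.21,1],
  [0,0,0,0,0,0.265,1],
  [0,0,0,0,0,0.32,1],
  [0,0,0,0,0,0.375,1],
  [0,0,0,0,0,0.42,1],
  [0,0,0,0,0,0.42,1],
  [0,0,0,0,0,0.42,1],
])

```text
time: 13.7
tool_pos: [0.5405, -0.0086, 0.1139]
eef_rot: [-0.002, 0.445, 0.896, -0.001]
ft_force: [-6.8, -3.0, 9.1]
gripper_width: 0.671
```

apply_moves([
  [0,0,0,0,0,0,0],
  [0,0,0,0,0,0,0],
  [0,0,0,0,0,0,0],
  [0,0,0,0,0,0,0],
  [0,0,0.1,0,0,0,0],
  [0,0,0.2,0,0,-0.05,0],
  [0,0,0.2,0,0,-0.1,0],
  [0,0,0.2,0,0,-0.15,0],
  [0,0,0.2,0,0,-0.2,0],
  [0,0,0.2,0,0,-0.2,0],
])

```text
time: 14.95
tool_pos: [0.5418, -0.0083, 0.1934]
eef_rot: [-0.0, 0.699, 0.715, -0.0]
ft_force: [0.2, -0.1, -0.7]
gripper_width: 1.0
```

Run:
```python
from h import *
wheel("w5");print(get_state()["tool_pos"])
```

```text
wheel ((541.73291015625, -15.183340072631836), (43.42255783081055, 55.52225875854492), 101.11099243164062)
pointer 133 [ 0.02041522 -0.0025286 ] -7.060614058808671
[ 0.54181194 -0.00830107  0.19337454]
```

View pics/w5.png

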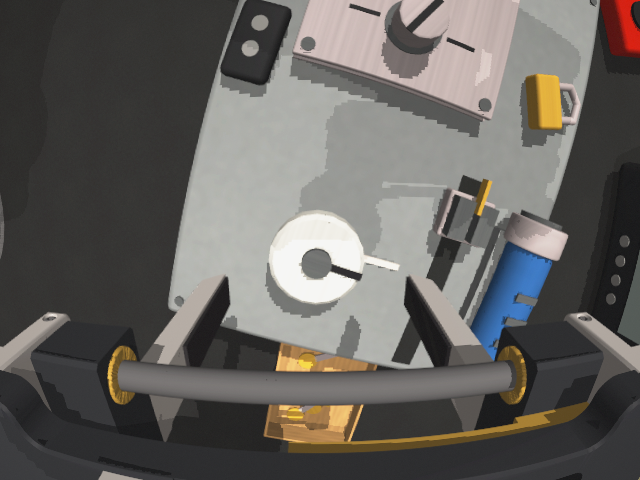

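Run:
```python
from h import *
np.set_printoptions(precision=4,suppress=True)
w=read_camera("wrist")
linefit(w,(331,368,255,288),"k",.142,fray,100);linefit(w,(366,405,250,280),"w",.1,fray,40)
# cap centre: mid grey
i=w["img"];m=((i.max(2)<150)&(i.min(2)>85)).astype(np.uint8);z=np.zeros_like(m);z[235:292,280:352]=m[235:292,280:352]
z=cv2.morphologyEx(z,cv2.MORPH_OPEN,np.ones((5,5)));cs,_=cv2.findContours(z,0,1);
for q in cs: 
  (u,v),r=cv2.minEnclosingCircle(q);print(cv2.contourArea(q),u,v,r,fray(w,u,v,.146))
cv2.imwrite("pics/wz5.png",cv2.resize(i[200:300,260:420],None,fx=5,fy=5,interpolation=cv2.INTER_CUBIC))
```

```text
k 2079 px [345.569  272.4603] mu [ 0.5614 -0.0174] ang 160.8 len 0.0225 ratio 0.24
w 2143 px [381.9569 263.0733] mu [ 0.5938 -0.0249] ang 164.8 len 0.0287 ratio 0.21
655.0 316.2227478027344 263.2630310058594 15.336313247680664 [ 0.5419 -0.0102  0.146 ]
```

View pics/wz5.png

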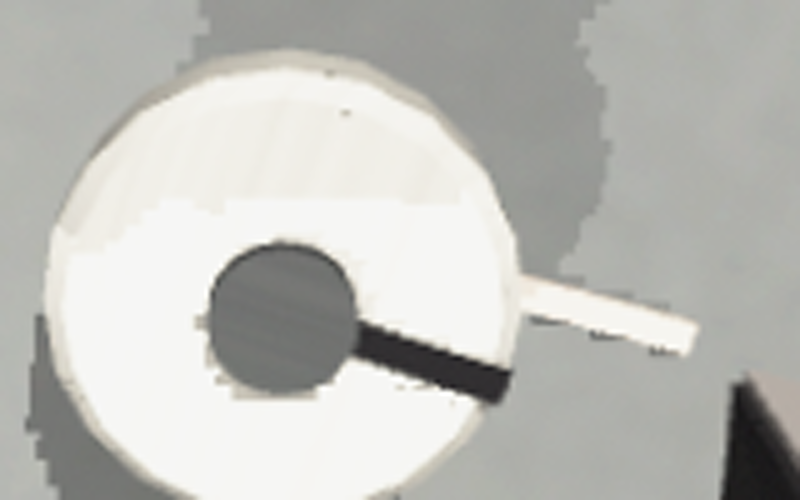

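apply_moves([
  [0,-0.002,-0.1,0,0,0,0],
  [0,-0.002,-0.2,0,0,0,0],
  [0,-0.002,-0.2,0,0,0,0],
  [0,-0.002,-0.2,0,0,0,0],
  [0,-0.002,-0.2,0,0,0,1],
  [0,-0.002,-0.2,0,0,0,1],
  [0,-0.002,-0.2,0,0,0,1],
  [0,-0.002,-0.2,0,0,0,1],
  [0,-0.002,-0.2,0,0,0,1],
  [0,-0.002,-0.2,0,0,0,1],
])

```text
time: 16.3
tool_pos: [0.5415, -0.0092, 0.1139]
eef_rot: [-0.0, 0.7, 0.714, -0.0]
ft_force: [-4.4, -0.1, 5.4]
gripper_width: 0.673
```

apply_moves([
  [0,0,0,0,0,0.015,1],
  [0,0,0,0,0,0.028,1],
  [0,0,0,0,0,0.028,1],
  [0,0,0,0,0,0.028,0],
  [0,0,0,0,0,0.028,0],
  [0,0,0,0,0,0.028,0],
  [0,0,0,0,0,0.028,0],
  [0,0,0.1,0,0,0.028,0],
  [0,0,0.2,0,0,0.028,0],
  [0,0,0.2,0,0,0.028,0],
])

```text
time: 17.55
tool_pos: [0.5442, -0.0096, 0.1973]
eef_rot: [0.003, 0.668, 0.744, 0.002]
ft_force: [0.5, 0.4, -0.3]
gripper_width: 0.999
```

Run:
```python
from h import *
np.set_printoptions(precision=4,suppress=True)
s=get_state();print(s["time"],s["tool_pos"])
w=read_camera("wrist")
linefit(w,(331,368,245,288),"k",.142,fray,100);linefit(w,(366,405,240,280),"w",.1,fray,40)
i=w["img"];m=((i.max(2)<150)&(i.min(2)>85)).astype(np.uint8);z=np.zeros_like(m);z[235:292,280:352]=m[235:292,280:352]
z=cv2.morphologyEx(z,cv2.MORPH_OPEN,np.ones((5,5)));cs,_=cv2.findContours(z,0,1);
for q in cs: 
  (u,v),r=cv2.minEnclosingCircle(q);print(cv2.contourArea(q),u,v,r,fray(w,u,v,.146))
cv2.imwrite("pics/wz6.png",cv2.resize(i[200:300,260:420],None,fx=5,fy=5,interpolation=cv2.INTER_CUBIC))
```

```text
17.55 [ 0.5442 -0.0096  0.1973]
k 1656 px [343.0594 268.2993] mu [ 0.5633 -0.0158] ang 165.2 len 0.0189 ratio 0.28
w 1654 px [378.2142 265.2493] mu [ 0.5963 -0.0254] ang 163.9 len 0.0236 ratio 0.25
w 70 px [367.7238 267.8619] mu [ 0.5881 -0.0285] ang 169.6 len 0.0039 ratio 0.44
w 104 px [384.5    276.9551] mu [ 0.6031 -0.0349] ang 100.3 len 0.0048 ratio 0.34
642.5 311.8419189453125 258.7740173339844 15.011759757995605 [ 0.5417 -0.0101  0.146 ]
```

View pics/wz6.png

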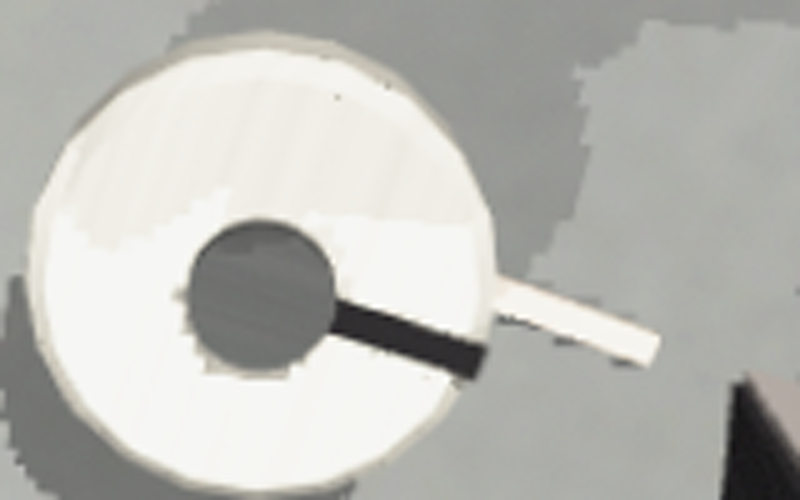

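apply_moves([
  [0.16,0.408,0.05,0,0,0.05,0.2],
  [0.16,0.408,0.05,0,0,0.1,0.2],
  [0.16,0.408,0.05,0,0,0.16,0.2],
  [0.16,0.408,0.05,0,0,0.16,0.2],
  [0.16,0.408,0.05,0,0,0.16,0.2],
  [0.16,0.408,0.05,0,0,0.16,0.2],
])

```text
time: 18.35
tool_pos: [0.6052, 0.1528, 0.2124]
eef_rot: [-0.001, 0.463, 0.887, -0.001]
ft_force: [0.4, 0.0, -0.1]
gripper_width: 0.804
```

Run:
```python
from h import *
s=get_state();print(s["time"],s["tool_pos"],s["eef_rot"])
w=read_camera("wrist");cv2.imwrite("pics/w7.png",w["img"])
print(ray(read_camera("top"),311.7,161,.1))
```

```text
18.35 [0.60519334 0.15277042 0.2124474 ] [-7.01209002e-04  4.62639012e-01  8.86546302e-01 -5.54537200e-04]
[0.73169939 0.11228676 0.1       ]
```

View pics/w7.png

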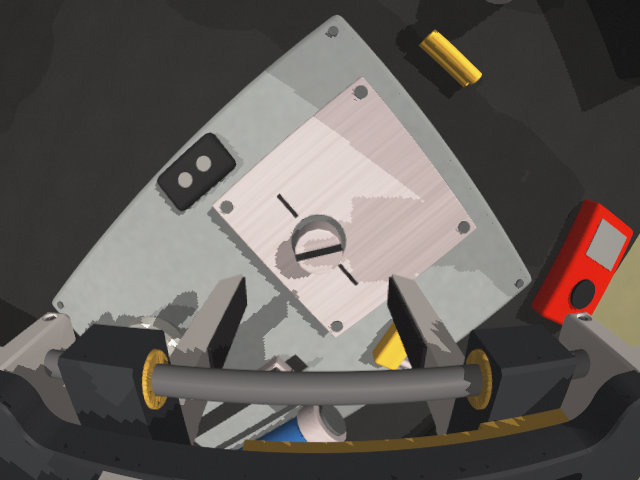

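Run:
```python
from h import *
np.set_printoptions(precision=4,suppress=True)
w=read_camera("wrist");print(get_state()["tool_pos"])
linefit(w,(293,345,240,264),"k",.147,fray,80);linefit(w,(270,300,188,222),"k",.118,fray,80);linefit(w,(335,362,260,290),"k",.118,fray,80)
```

```text
[0.6056 0.153  0.2133]
k 3697 px [317.7568 250.9672] mu [0.6055 0.1538] ang 45.1 len 0.0370 ratio 0.25
k 1077 px [286.9003 205.3872] mu [0.5711 0.1626] ang 165.1 len 0.0221 ratio 0.14
k 929 px [347.2131 273.9092] mu [0.6409 0.1441] ang 165.3 len 0.0226 ratio 0.14
```

apply_moves([
  [0,0,-0.1,0,0,0,0.2],
  [0,0,-0.18,0,0,0,0.2],
  [0,0,-0.225,0,0,0,0.2],
  [0,0,-0.225,0,0,0,0.2],
  [0,0,-0.225,0,0,0,1],
  [0,0,-0.225,0,0,0,1],
  [0,0,-0.225,0,0,0,1],
  [0,0,-0.225,0,0,0,1],
  [0,0,-0.225,0,0,0,1],
  [0,0,-0.225,0,0,0,1],
], newtons=20)

```text
time: 19.75
tool_pos: [0.6058, 0.1539, 0.1237]
eef_rot: [-0.0, 0.462, 0.887, -0.0]
ft_force: [-1.2, -0.5, 2.3]
gripper_width: 0.356
```

Gripped (33.5 mm). Turn clockwise 63°.

apply_moves([
  [0,0,0,0,0,-0.05,1],
  [0,0,0,0,0,-0.1,1],
  [0,0,0,0,0,-0.15,1],
  [0,0,0,0,0,-0.2,1],
  [0,0,0,0,0,-0.25,1],
  [0,0,0,0,0,-0.3,1],
  [0,0,0,0,0,-0.35,1],
  [0,0,0,0,0,-0.35,1],
  [0,0,0,0,0,-0.35,1],
])

```text
time: 20.88
tool_pos: [0.6056, 0.1539, 0.1237]
eef_rot: [-0.0, 0.857, 0.516, -0.0]
ft_force: [-3.7, -2.1, 4.6]
gripper_width: 0.357
```

apply_moves([
  [0,0,0,0,0,0,0.2],
  [0,0,0,0,0,0,0.2],
  [0,0,0,0,0,0,0.2],
  [0,0,0.1,0,0,0,0.2],
  [0,0,0.225,0,0,0,0.2],
  [0,0,0.225,0,0,0,0.2],
  [0,0,0.225,0,0,0,0.2],
])

```text
time: 21.75
tool_pos: [0.6055, 0.154, 0.2127]
eef_rot: [-0.0, 0.857, 0.515, -0.0]
ft_force: [0.7, 0.1, -0.6]
gripper_width: 0.803
```

Run:
```python
from h import *
s=get_state();print(s["time"],s["tool_pos"])
w=read_camera("wrist");cv2.imwrite("pics/w8.png",w["img"])
```

```text
21.75 [0.60550409 0.15402459 0.21266318]
```

View pics/w8.png

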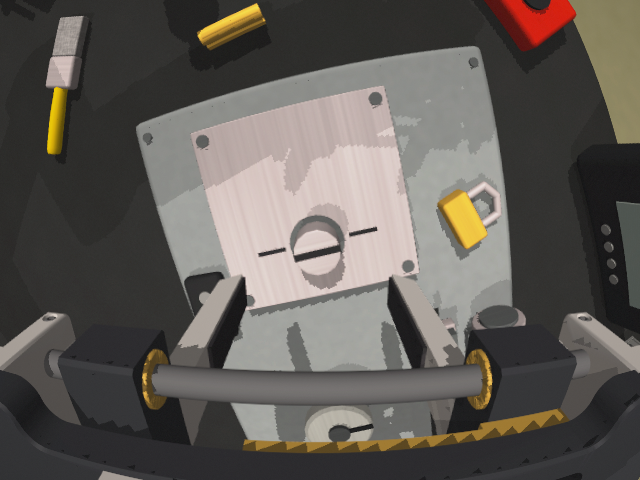

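Run:
```python
from h import *
np.set_printoptions(precision=4,suppress=True)
w=read_camera("wrist")
linefit(w,(293,342,243,264),"k",.147,fray,110);linefit(w,(255,288,243,260),"k",.118,fray,80);linefit(w,(346,380,224,240),"k",.118,fray,80)
cv2.imwrite("pics/wz8.png",cv2.resize(w["img"][200:290,250:390],None,fx=5,fy=5,interpolation=cv2.INTER_CUBIC))
```

```text
k 2848 px [318.7386 253.1025] mu [0.6063 0.1532] ang 166.5 len 0.0342 ratio 0.14
k 1005 px [272.526  252.0299] mu [0.5707 0.1625] ang 165.1 len 0.0222 ratio 0.15
k 1045 px [364.0498 231.4364] mu [0.6408 0.144 ] ang 165.1 len 0.0220 ratio 0.15
```

View pics/wz8.png

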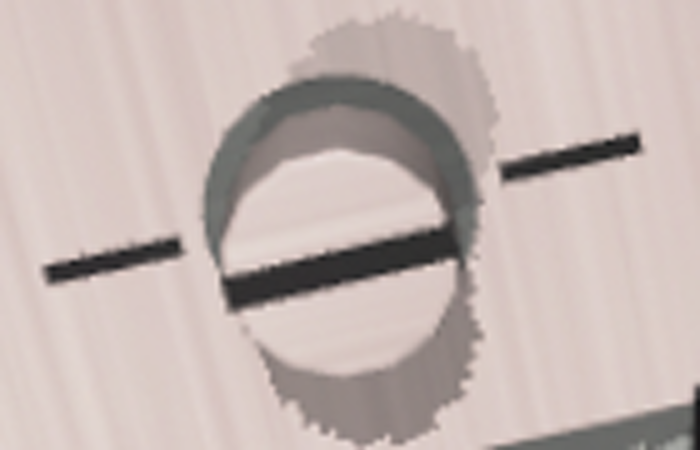

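apply_moves([
  [0.042,0.156,0,0,0,0,1],
  [0.042,0.156,0,0,0,0,1],
  [0.042,0.156,0,0,0,0,1],
  [0.042,0.156,-0.1,0,0,0,1],
  [0.042,0.156,-0.19,0,0,0,1],
  [0.042,0.156,-0.19,0,0,0,1],
  [0.042,0.156,-0.19,0,0,0,1],
], newtons=20)

```text
time: 22.72
tool_pos: [0.6234, 0.2159, 0.1389]
eef_rot: [0.0, 0.857, 0.515, 0.001]
ft_force: [-0.1, -0.3, -0.2]
gripper_width: 0.091
```

apply_moves([
  [0,0,-0.02,0,0,0,1],
  [0,0,-0.035,0,0,0,1],
  [0,0,-0.042,0,0,0,1],
  [0,0,-0.048,0,0,0,1],
  [0,0,-0.052,0,0,0,1],
  [0,0,-0.052,0,0,0,1],
])

```text
time: 23.48
tool_pos: [0.6227, 0.2165, 0.1179]
eef_rot: [0.0, 0.857, 0.515, -0.0]
ft_force: [-4.2, -0.4, 6.2]
gripper_width: 0.006
```

apply_moves([
  [0,0,-0.004,0,0,0,1],
  [0,0,-0.008,0,0,0,1],
  [0,0,-0.012,0,0,0,1],
  [0,0,-0.012,0,0,0,1],
])

```text
time: 23.98
tool_pos: [0.6227, 0.2165, 0.1138]
eef_rot: [0.0, 0.857, 0.515, -0.0]
ft_force: [-5.8, -1.1, 9.6]
gripper_width: 0.007
```

It goes down; the pin lets it pass. Continue.

apply_moves([
  [0,0,-0.004,0,0,0,1],
  [0,0,-0.008,0,0,0,1],
  [0,0,-0.01,0,0,0,1],
  [0,0,-0.01,0,0,0,1],
])

```text
time: 24.48
tool_pos: [0.6228, 0.2165, 0.1105]
eef_rot: [0.0, 0.857, 0.515, -0.0]
ft_force: [-7.1, -1.2, 12.1]
gripper_width: 0.007
```

apply_moves([
  [0,0,-0.003,0,0,0,1],
  [0,0,-0.005,0,0,0,1],
  [0,0,-0.007,0,0,0,1],
  [0,0,-0.007,0,0,0,1],
  [0,0,-0.007,0,0,0,1],
])

```text
time: 25.1
tool_pos: [0.6228, 0.2166, 0.1101]
eef_rot: [0.0, 0.857, 0.515, -0.0]
ft_force: [-12.3, -2.6, 22.6]
gripper_width: 0.008
```

Run:
```python
from h import *
np.set_printoptions(precision=4,suppress=True)
w=read_camera("wrist");cv2.imwrite("pics/w9.png",w["img"])
s=read_camera("scene");cv2.imwrite("pics/s9.png",cv2.resize(s["img"][180:360,220:440],None,fx=3.5,fy=3.3))
st=get_state();print(st["time"],st["tool_pos"],st["ft_force"])
```

```text
25.2 [0.6229 0.2166 0.1101] [-13.2445  -2.7342  22.3116]
```

View pics/w9.png

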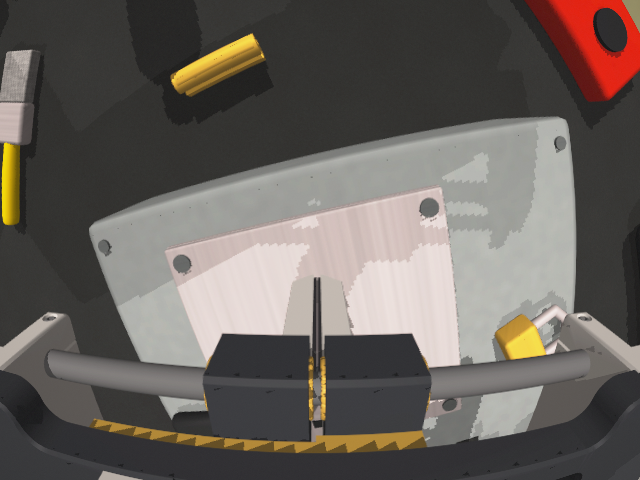

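View pics/s9.png

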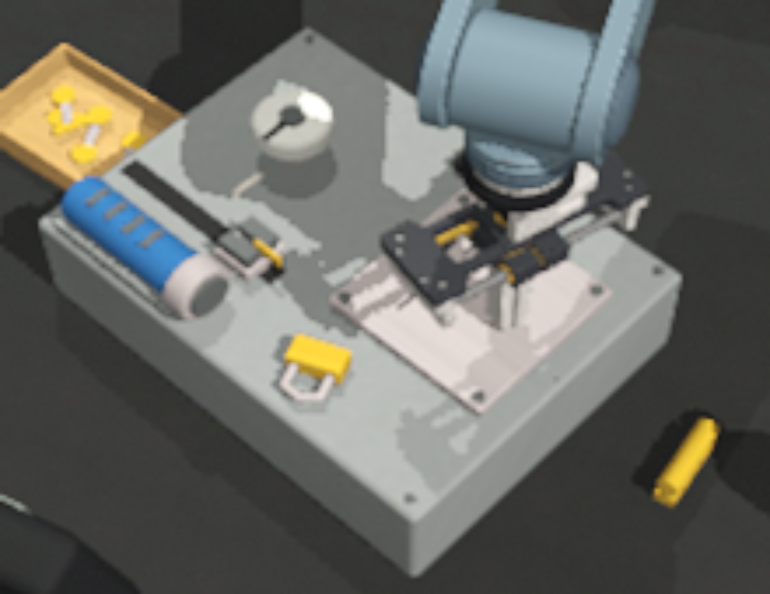

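Run:
```python
from h import *
print(close_job())
```

```text
the job is handed in; nothing more can be done
None
```

I did the whole job in the order asked and handed it in at 25.2 s of the 64 s allowed, with the arm still pressing the cover down.

- **Handwheel:** I wound it anticlockwise in four grasps: about 77°, 77° and 76°, then a 5° correction after a look showed it short. The last wrist picture put the pointer at −14.8° and the park mark at about −15°. The earlier readings of the pointer varied by several degrees.
- **Fastener:** I turned it 63° clockwise in one grasp. The slot then read 1.4° short of the engraved lines. I left it there because the cover went down freely.
- **Cover:** I pressed at the `cover_top` point with the fingers shut. The fingertips went from z = 0.118 m to 0.110 m, which is the full 8 mm. The force then rose sharply to about 22 N, so the cover is seated.
- **Odd reading:** The force sensor also showed about 13 N sideways while pressing. The fingertips did not slide.
- **Loose things:** The padlock, lock cylinder and key tray look undisturbed in the last scene picture, and the brush does in the last wrist picture. The gripper hid the fastener, and I did not check the fob or the bottle again.

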